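# Couple the trailer head to the bench ball bracket and latch it

## Task

Park the loose trailer coupling head on the bench's ball bracket: lower its socket over the ball with its tail in the bracket's fork and push it down gently until the ball has clicked fully home, only then press its latch lever down gently until it is fully shut. Leave the head latched there, level and released, and leave the other things on the bench where they are.

Things in the scene. Friction and masses are not known exactly. Their poses are not given: they have to be found in the camera images.
- coupler: Loose bare-steel trailer coupling head, 0.5 to 0.8 kg, standing upright. Origin on its underside, on the socket's axis; x points from tail to socket, z up. Round socket head 54 mm wide, 53 mm tall, open below; a flat grip rib stands on it. Tail 28 mm wide, 28 mm high, back to x = -120 mm; the lever is over the tail.
- rib (a point): Middle of the grip rib, 76 mm above the underside, straight above the socket. The rib is 24 mm wide (coupler y), 44 mm long (x) and reaches from 53 to 92 mm above the underside: take it here from above, flat sides between the fingers.
- socket (a point): On the socket's axis, 26 mm above the underside: where the ball's centre is when home. Bore 43 mm wide, 46 mm deep, 1.5 mm play round the ball. Two sprung keepers inside touch the ball 14 mm before home and carry the head's weight; a push of 3 to 12 N on top of the weight snaps them over the ball, then the roof stops the head hard. It stays home when released.
- tail (a point): Middle of the tail's underside, 100 mm behind the socket's axis (coupler x = -100 mm).
- latch (a joint): Latch lever angle, rad: 0 to 0.1 at the start (open: handle about 40 degrees above level, pointing back over the tail), 0.75 fully shut (level). Cross pin at coupler x = -36 mm, 34 mm above the underside. Stiff (4 to 7 N at the handle), stays where left. Shutting swings a claw under the ball: it shuts fully only with the ball home.
- lever_pad (a point): Top face of the lever's thumb pad (28 mm wide, 26 mm long), 75 mm from the pin; the lever ends 93 mm from the pin. When shut the pad lies at coupler x = -111 mm, 44 mm above the underside.
- bracket: Steel ball bracket screwed to the bench, foot plate 170 by 100 mm. Origin on the bench straight below the ball's centre; x from fork to ball, z up. The 40 mm ball and the fork stand on a height-adjustable tongue, so the ball's height is not measured: centre 71 to 99 mm above the bench (head's underside then 45 to 73 mm). Bears at most 40 N.
- fork (a point): Point on the bench below the middle of the fork, bracket x = -100 mm. Fork: upward-open slot for the tail, 38 mm wide (bracket y), 30 mm long, cheeks 20 mm high and 50 mm over all, floor 27 mm below the ball's centre; it keeps the parked head level, its x along the bracket's x.
- wrench: Bystander: open-ended wrench lying flat, origin under its middle.
- spare_ball: Bystander: spare loose tow ball standing on its short foot, 40 mm wide, 53 mm tall, origin under its foot. Not the ball to use.
- jar: Bystander: clear jar with lid, 60 mm wide, 90 mm tall, origin under its base.
- hammer: Bystander: hammer lying flat.
- screwdriver: Bystander: screwdriver lying flat.
- tin: Bystander: tin, 80 mm wide, 100 mm tall, origin under its base.
- carton: Bystander: small cardboard box, 90 by 70 by 60 mm, origin under its base.
Not all that is in view belongs to the job. Leave any green look-alike of the coupler alone.

How it is judged:
By the outcome, as a careful person would: the job done as asked, in the order asked, and still so for the second after the job is handed in, with the robot touching nothing.
It also fails if it takes over 58 s, if anything falls off the work surface, if the arm or the gripper's body presses on something with over 40 N, if the wrist force passes 120 N, or if a joint passes its speed limit or range.

## Robot

A 6-joint arm with a two-finger parallel gripper is mounted at the origin on the work surface. World frame = base frame: x ahead of the robot, y to its left, z up, the work surface at z = 0. Lengths are in mm, angles in rad, forces in N, time in s.
With the tool pointing down it reaches from about 275 to 750 mm from the base axis. Payload 10.2 kg.
Tool frame: the origin (TCP) lies midway between the tips of the shut fingers; the grasp point (between the pads) lies grip_depth behind it (grip_depth is the distance from the TCP to the grasp point, in mm); z points along the fingers, y is the line along which they close (so a half turn about z gives the same grasp; the last joint's range is limited). The gripper opens to 85 mm and grips with 20 to 120 N. Pads are 22 mm wide; open, the fingers measure 114 mm over their backs; the gripper's body (76 mm by 85 mm) begins 54 mm behind the grasp point. The pads swing forward as they close: fully open they stand 13 mm farther back than shut.
Start: joints at [1.064, 0.313, 1.498, -0, 1.331, -0.223], TCP at [147.016, 504.002, 231.294] pointing down, gripper open.
Joint ranges: [-2.94, 2.94], [-0.97, 2.17], [0.19, 2.56], [-1.23, 4.37], [0.02, 3.11], [-2.88, 2.88]. Speed limits (rad/s): [2.39, 2.39, 3.01, 3.14, 3.14, 3.14].

## Interface

Orientations are given as a unit quaternion [w, x, y, z].
In Python, from rig import * gives the robot as it stands.
- The arm moves only by the tool servo_tool, never from a script. Its argument "commands" is a list of rows, each a list of 3 entries, a list of its own where there are three numbers: the gripper command: -1 is fully open, 1 is shut, values between are in proportion, then the shift along the tool's x, y, z in m, then the turn, a rotation vector about the tool's x, y, z in units of 6 degrees (1.0 is 6 degrees). In form: [[grip, [dx, dy, dz], [ax, ay, az]], ...]. A call has 1 to 10 rows; each row shifts and turns the commanded pose from where the row before left it, along the tool's axes as they then stand; what a row does not reach is not made up. A row lasts 1/12 s, in which the tool goes at most 41.7 mm and 7.16 degrees, less where a joint would pass 70% of its speed; a pose out of reach is approached as far as the arm can. A call is refused whole if a number of a shift passes 0.0417 or a number of a turn 1, either way. A call with a gripper value outside its range is refused whole. The fingers move at their own pace and stop on an object; "squeeze" is the grip in N (left out, the last holds). Time passes only in rows, so rows that do not move let the fingers close. It gives the time, the measured TCP pose, the force, the opening and the grip force at its end, in the units of the state.
- sense(): the state, without advancing time (a new reading comes with each control period).
- capture(name): name is "side" or "top" or "wrist"; returns a dict with "pixels" (384x512x3 uint8, red, green, blue), "z_map" (384x512 float32, mm along the optical axis (not along the pixel's ray), 0 where there is no reading), "fx", "fy", "cx", "cy" (pixels), "rvec" (rotation vector, rad) and "tvec" (3), from world to camera coordinates, as OpenCV has them; the wrist camera has in their place "T_tool_cam" (4x4, takes a point from camera to tool coordinates, whose origin is the TCP and whose axes are the flange's). Camera axes: x right, y down, z forward; pixel columns grow to the right and rows downward; lengths in mm; the calibration is good to about 2 mm. A picture is of the moment at which its call begins: read the wrist's pose just before it.
- finish_job(): hands the job in; it is judged then, once.
The state is a dict: "time_s": time; "joints": joint angles; "dq": joint speeds; "tau": joint torques, N m; "eef_pos": TCP position; "ee_rot": TCP orientation; "force": force on the tool from outside, world axes, zero at the start; "wrist_torque": the same for the moment, N m; "grip_width": opening from 0.0 (shut) to 1.0 (fully open); "grip_force": force on a finger pad.
Only numpy, scipy, OpenCV 4.12 (cv2) and the standard library are available. Lean on these libraries where they do the work, as an engineer would, in place of code of your own. Each camera call takes 0.05 s, during which the arm holds its last target. There are 200 camera calls.

## Working session

There is one attempt and no reset: what is moved stays moved. The work goes in short steps, Python scripts to look and compute and a tool call to move; the robot and the scene stay as the last step left them, time stands still between calls to the robot, and variables do not carry over. Pictures are saved under pics/ and viewed, at most 10 in all, crops included, and the job is handed in when it is done.

Besides the shell and the picture viewer there is one more tool, called after ">>>" as name(argument=value, ...), one argument or row to a line, values as JSON. servo_tool: Moves the arm, as the interface text tells. Its arguments: {"type":"object","properties":{"commands":{"type":"array"},"squeeze":{"type":"number"}},"required":["commands"]}

```bash
ls; mkdir -p pics; cat > h.py <<'E'
from rig import *
import numpy as np, cv2
def cam(n):
    s=sense(); c=capture(n); 
    if n=="wrist":
        w,x,y,z=s["ee_rot"]; from scipy.spatial.transform import Rotation as R
        T=np.eye(4); T[:3,:3]=R.from_quat([x,y,z,w]).as_matrix(); T[:3,3]=s["eef_pos"]
        c["M"]=T@np.array(c["T_tool_cam"])
    else:
        E=np.eye(4);E[:3,:3]=cv2.Rodrigues(np.array(c["rvec"],float))[0];E[:3,3]=np.ravel(c["tvec"]);c["M"]=np.linalg.inv(E)
    return c
def cloud(c):
    z=c["z_map"].astype(float);v,u=np.mgrid[:z.shape[0],:z.shape[1]]
    P=np.stack([(u-c["cx"])/c["fx"]*z,(v-c["cy"])/c["fy"]*z,z],-1)
    P=P@c["M"][:3,:3].T+c["M"][:3,3]; P[z==0]=np.nan
    return P
def save(c,n,crop=None,k=1):
    im=c["pixels"][:,:,::-1]
    if crop: a,b,d,e=crop; im=im[b:e,a:d]
    cv2.imwrite("pics/"+n+".png",cv2.resize(im,None,fx=k,fy=k,interpolation=cv2.INTER_CUBIC))
E
python3 - <<'E'
from h import *
print(sense())
a=cam("top");b=cam("side")
im=np.vstack([a["pixels"],b["pixels"]])[:,:,::-1]
for n,c in(("top",a),("side",b)):
    save(c,n,k=1.5); np.savez("/tmp/"+n,**{k:c[k] for k in("pixels","z_map","M","fx","fy","cx","cy")})
    print(n,c["M"].round(2).tolist(),c["fx"])
E
```

```text
pics
{'time_s': 0.0, 'joints': array([ 1.06360293e+00,  3.13460607e-01,  1.49850240e+00,  1.00018285e-05,
        1.33097243e+00, -2.23395222e-01]), 'dq': array([ 4.81307724e-06, -1.42915109e-03,  8.94811575e-04,  6.09636451e-04,
        9.66881796e-05, -1.63340087e-04]), 'tau': array([ 1.84128214e-03, -4.12255740e+01, -2.59744942e+01, -9.23185053e-05,
        4.16907744e-03, -3.38397939e-06]), 'eef_pos': array([146.87240685, 503.75182171, 230.70505785]), 'ee_rot': array([-2.44374415e-04,  1.41424513e-01,  9.89948815e-01, -6.25358747e-04]), 'force': array([0.09414507, 0.26745268, 0.07482821]), 'wrist_torque': array([-0.00741479,  0.07471988,  0.02031343]), 'grip_force': 0.0, 'grip_width': 1.0002178262594725}
top [[0.02, -0.99, 0.12, 278.13], [-1.0, -0.02, 0.01, -17.97], [-0.01, -0.13, -0.99, 1539.71], [0.0, 0.0, 0.0, 1.0]] 417.2449669011056
side [[-0.97, -0.2, 0.15, 336.5], [-0.25, 0.76, -0.6, 648.88], [0.01, -0.61, -0.79, 937.11], [0.0, 0.0, 0.0, 1.0]] 401.9713973119418
```

View pics/top.png

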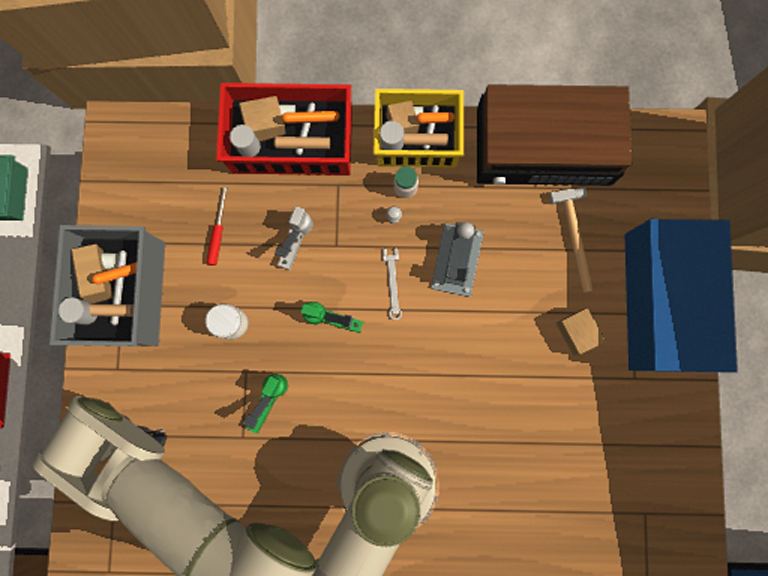

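View pics/side.png

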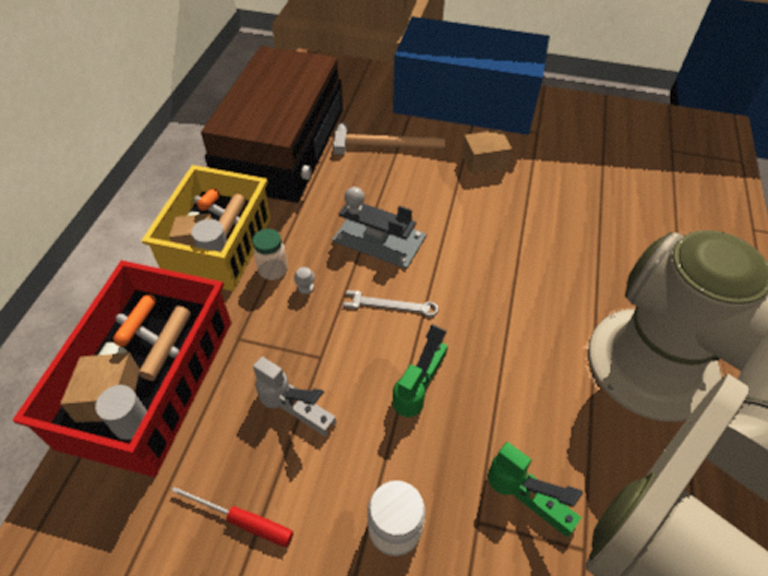

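Top view (in shown pixels): three coupler-like heads. The bare-steel one is at (295,238), and two green ones are at (330,317) and (266,402). Only the steel one fits the description. The bracket is at (458,258), with its ball at (465,230) at the far end and the fork towards the robot. The loose spare ball is at (394,214). I'll confirm with a crop and measure.

```bash
python3 - <<'E'
from h import *
for n in("top","side"):
    c=dict(np.load(f"/tmp/{n}.npz")); P=cloud(c)
    boxes={"coup":(165,130,215,185),"brk":(285,140,325,202)} if n=="top" else {"coup":(160,232,228,295),"brk":(218,120,288,182)}
    for k,(a,b,d,e) in boxes.items():
        Q=P[b:e,a:d].reshape(-1,3); Q=Q[~np.isnan(Q[:,0])]
        print(n,k,"table z",np.median(Q[Q[:,2]<12][:,2]).round(1))
        for lo,hi in((20,33),(33,50),(50,60),(60,84),(84,100),(100,125)):
            m=(Q[:,2]>lo)&(Q[:,2]<hi)
            if m.sum()>3:
                q=Q[m]; r=cv2.minAreaRect(q[:,:2].astype(np.float32)); print(lo,hi,m.sum(),q.mean(0).round(1),"max",q[:,2].max().round(1),np.round(r[0],1),np.round(r[1],1),round(r[2],1))
t=dict(np.load("/tmp/top.npz"));s=dict(np.load("/tmp/side.npz"))
f=lambda c,b:cv2.resize(c["pixels"][b[1]:b[3],b[0]:b[2],::-1],(400,300),interpolation=cv2.INTER_CUBIC)
A=np.vstack([np.hstack([f(t,(155,125,227,179+4)),f(t,(272,140,344,198))]),np.hstack([f(s,(155,230,235,290)),f(s,(213,120,293,180))])])
cv2.imwrite("pics/crop.png",A)
E
```

```text
top coup table z -1.2
20 33 107 [550.6 246.5  26.5] max 32.9 [580.4 236.9] [ 33.2 140.5] 64.2
33 50 94 [607.  225.3  42.3] max 49.9 [582.4 230. ] [ 52.8 137.8] 83.5
50 60 37 [608.3 221.3  54. ] max 59.9 [606.8 220.2] [19.3 73. ] 50.2
60 84 63 [589.7 235.1  72.4] max 84.0 [597.7 234.8] [ 28.6 108.3] 69.5
84 100 125 [599.3 234.6  90.9] max 100.0 [590.6 236.7] [ 28.7 125.3] 69.2
100 125 5 [533.7 253.1 102.6] max 104.0 [535.5 254.7] [23.3  6.1] 64.7
top brk table z 0.6
50 60 114 [ 549.  -163.6   57.8] max 60.0 [ 551.1 -165.5] [ 47.  148.3] 78.7
60 84 326 [ 535.3 -162.6   65. ] max 84.0 [ 549.2 -166.1] [ 50.1 149.2] 78.5
84 100 35 [ 521.8 -160.9   90.3] max 99.8 [ 545.1 -166.6] [ 50.  115.7] 76.6
100 125 92 [ 597.7 -174.5  110.1] max 120.3 [ 598.  -173.9] [35.5 35.5] 89.7
side coup table z -0.5
20 33 348 [554.9 257.9  27.3] max 33.0 [577.6 246.6] [ 40.4 136.6] 76.8
33 50 189 [611.9 243.2  42.9] max 50.0 [589.5 253.2] [ 53.1 127.1] 56.4
50 60 88 [612.6 241.9  53.9] max 59.7 [609.2 232.1] [39.3 68. ] 82.6
60 84 156 [597.6 243.5  71.8] max 84.0 [597.9 239.8] [ 23.5 106.1] 70.5
84 100 253 [601.2 238.9  91.6] max 100.0 [588.8 242.9] [ 27.7 124.5] 71.6
100 125 15 [532.9 260.7 101. ] max 102.2 [533.1 262.6] [24.7  4.6] 73.8
side brk table z 0.2
20 33 63 [ 548.2 -145.6   25.9] max 32.8 [ 549.5 -150.1] [24.7 43.3] 82.4
33 50 29 [ 550.4 -146.    39.6] max 49.1 [ 550.9 -146.4] [ 7.8 34.6] 86.2
50 60 124 [ 550.9 -149.8   57.4] max 60.0 [ 548.2 -162.4] [ 51.8 150.6] 78.4
60 84 516 [ 538.6 -157.8   65.6] max 83.9 [ 547.8 -160.8] [ 51.3 150. ] 79.1
84 100 87 [ 537.4 -154.1   90.7] max 99.9 [ 548.2 -162. ] [ 51.  128.6] 78.3
100 125 105 [ 595.6 -165.4  109.4] max 118.2 [ 596.5 -166.2] [36.4 35. ] 11.2
```

View pics/crop.png

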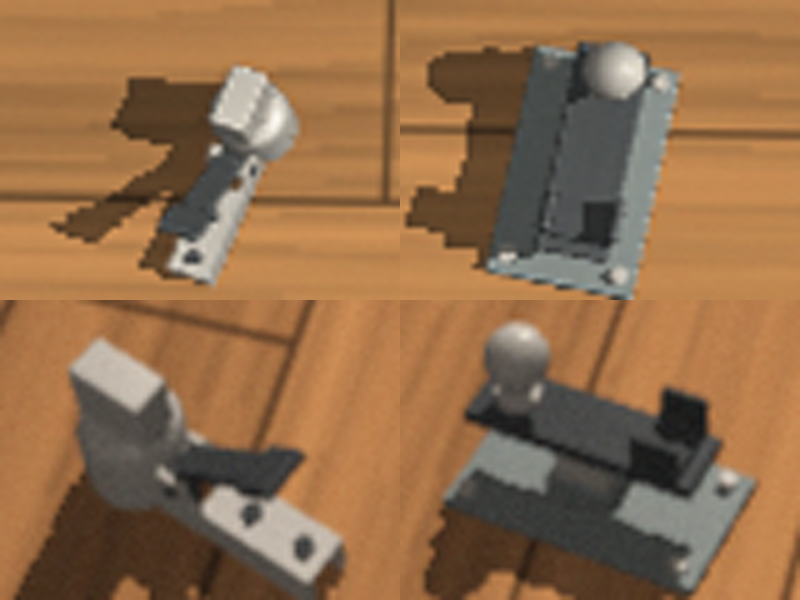

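The crop confirms it: the steel head lies with its rib and socket at the far end, tail towards the robot and lever up. The bracket's ball is at the far end and its fork at the near end. I'll move above the head.

>>> servo_tool(
  commands=[
    [-1,[-0.0395,-0.01,0],[0,0,0]],
    [-1,[-0.0395,-0.01,0],[0,0,0]],
    [-1,[-0.0395,-0.01,0],[0,0,0]],
    [-1,[-0.0395,-0.01,0],[0,0,0]],
    [-1,[-0.0395,-0.01,0],[0,0,0]],
    [-1,[-0.0395,-0.01,0],[0,0,0]],
    [-1,[-0.0395,-0.01,0],[0,0,0]],
    [-1,[-0.0395,-0.01,0],[0,0,0]],
    [-1,[-0.0395,-0.01,0],[0,0,0]],
    [-1,[-0.0395,-0.01,0],[0,0,0]],
  ],
)

```text
time_s: 0.93
eef_pos: [499.6, 295.9, 231.0]
ee_rot: [-0.0, 0.142, 0.99, -0.0]
force: [-0.7, -0.0, -0.7]
grip_width: 1.002
grip_force: 0.0
```

>>> servo_tool(
  commands=[
    [-1,[-0.0395,-0.01,0],[0,0,0]],
    [-1,[-0.0395,-0.01,0],[0,0,0]],
    [-1,[-0.038,-0.01,0],[0,0,0]],
    [-1,[0,0,0],[0,0,0.6]],
    [-1,[0,0,0],[0,0,0]],
    [-1,[0,0,0],[0,0,0]],
  ],
)

```text
time_s: 1.43
eef_pos: [601.8, 236.0, 230.8]
ee_rot: [-0.001, 0.172, 0.985, -0.0]
force: [0.3, -0.6, 0.6]
grip_width: 1.005
grip_force: 0.0
```

```bash
python3 - <<'E'
from h import *
s=sense();print(s["eef_pos"],s["ee_rot"],s["time_s"])
c=cam("wrist");print(np.array(c["T_tool_cam"]).round(2).tolist(),c["fx"])
save(c,"w1");P=cloud(c);np.savez("/tmp/w1",P=P,pix=c["pixels"])
z=P[:,:,2]
print(np.nanpercentile(z,[1,10,50,90,99]))
for lo,hi in((20,33),(45,57),(86,97),(97,110)):
    m=((z>lo)&(z<hi)).astype(np.uint8)
    n,l,st,_=cv2.connectedComponentsWithStats(m)
    for i in range(1,n):
        if st[i,4]>60:
            q=P[l==i];r=cv2.minAreaRect(q[:,:2].astype(np.float32));print(lo,st[i],q.mean(0).round(1),np.round(r[0],1),np.round(r[1],1),round(r[2],1))
E
```

```text
[601.75993823 235.98736496 230.75793771] [-6.09327141e-04  1.71747940e-01  9.85140731e-01 -1.18342041e-04] 1.4333
[[0.0, -0.95, -0.32, 84.39], [1.0, -0.0, 0.0, -0.25], [-0.0, -0.32, 0.95, -142.74], [0.0, 0.0, 0.0, 1.0]] 322.70477513794697
[ -1.59908322  -0.72204689   0.62429773 288.56836109 311.57311324]
20 [  12    0  104   20 1298] [390.5 102.6  27.9] [394.  113.1] [94.1 14.5] 71.2
20 [131   0  38  24 173] [428.  193.1  26.6] [426.7 188.8] [ 9.3 40.7] 5.3
20 [ 425   16   25  105 2108] [567.1 439.9  24.1] [570.7 440.8] [23.2 99.7] 83.4
20 [246  79  28  19 523] [524.6 263.9  28.6] [524.7 263.8] [27.6 17.4] 70.3
20 [247 125   4  29  70] [569.8 234.9  27.8] [569.  235.2] [ 2.5 29.5] 72.4
20 [271 124   3  30  80] [578.4 258.8  27.7] [577.1 259.2] [ 2.4 29.9] 70.6
20 [368 238  77  25 447] [758.5 367.5  26.8] [758.4 366.6] [ 4.  88.2] 0.1
20 [ 82 255  24  19  79] [644.2  11.9  30. ] [645.2  10.5] [33.6 10.3] 28.1
20 [209 263 145  51 890] [758.4 207.7  26.7] [758.4 207.3] [  3.7 192.3] 0.2
20 [ 82 301  26  11 130] [702.9 -23.2  26.7] [703.1 -27.3] [32.5  6.1] 81.1
20 [149 336  43  42 367] 
[... 898 characters left out ...]
.0
86 [401 266  80  28 565] [759.  373.   91.5] [759.  372.9] [75.5  3.3] 89.5
86 [475 294  11  31 169] [809.  406.5  91.8] [809.6 406.4] [46.   1.5] 0.5
86 [ 200  302  155   51 1138] [759.  199.9  91.7] [759.  196.7] [  3.  173.3] 0.1
86 [ 252  331  117   39 1869] [806.1 230.5  91.9] [810.  220.3] [130.3  24.9] 89.5
97 [243  98  34  14 400] [535.7 259.9  99.6] [536.3 259.5] [27.3 10.4] 70.2
97 [405 271  82  27 372] [758.8 373.6 100.3] [757.2 372.7] [75.5  7.9] 89.7
97 [480 292  13  36 233] [799.2 406.5 103.8] [798.4 406.5] [ 1.7 49. ] 89.3
97 [419 304  43  13 251] [784.4 363.  104. ] [786.6 364.9] [39.9  9.4] 69.7
97 [199 309 158  49 690] [758.6 198.8 100.7] [756.7 197.1] [172.5   7.6] 90.0
```

View pics/w1.png

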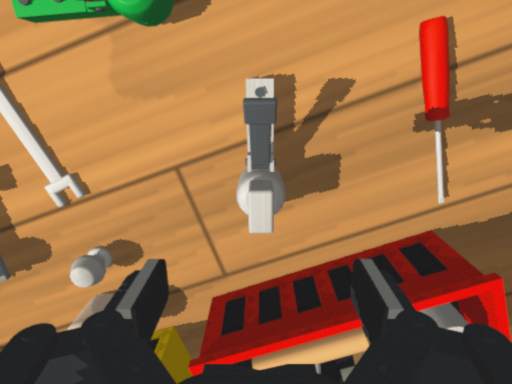

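Wrist view: the steel head is dead centre, with its rib at (261,205), the lever pad at (260,105) and the tail pointing up the image. The rib's centre works out at (629,227.5) with its axis aligned to the fingers.

```bash
python3 - <<'E'
import rig
print({k:(v if not callable(v) else '') for k,v in vars(rig).items() if not k.startswith('__') and ('grip' in k or isinstance(v,(int,float)))})
E
```

```text
{'grip_depth': 18.700000000000003}
```

>>> servo_tool(
  commands=[
    [-1,[-0.0283,0.0012,0],[0,0,0]],
    [-1,[0,0,0.04],[0,0,0]],
    [-1,[0,0,0.04],[0,0,0]],
    [-1,[0,0,0.03],[0,0,0]],
    [-1,[0,0,0],[0,0,0]],
    [-1,[0,0,0],[0,0,0]],
  ],
  squeeze=60,
)

```text
time_s: 1.98
eef_pos: [628.3, 228.2, 121.5]
ee_rot: [-0.001, 0.171, 0.985, -0.0]
force: [1.3, -0.5, 1.3]
grip_width: 1.005
grip_force: 0.0
```

>>> servo_tool(
  commands=[
    [-1,[0,0,0.022],[0,0,0]],
    [-1,[0,0,0.022],[0,0,0]],
    [-1,[0,0,0.018],[0,0,0]],
    [-1,[0,0,0],[0,0,0]],
    [0.6,[0,0,0],[0,0,0]],
    [0.6,[0,0,0],[0,0,0]],
    [0.6,[0,0,0],[0,0,0]],
    [0.6,[0,0,0],[0,0,0]],
    [0.8,[0,0,0],[0,0,0]],
    [1,[0,0,0],[0,0,0]],
  ],
)

```text
time_s: 2.82
eef_pos: [629.7, 227.4, 60.5]
ee_rot: [0.001, 0.172, 0.985, 0.0]
force: [-0.5, 0.3, 4.9]
grip_width: 0.28
grip_force: 60.8
```

>>> servo_tool(
  commands=[
    [1,[0,0,0],[0,0,0]],
    [1,[0,0,0],[0,0,0]],
    [1,[0,0,0],[0,0,0]],
    [1,[0,0,0],[0,0,0]],
  ],
)

```text
time_s: 3.15
eef_pos: [629.7, 227.4, 60.5]
ee_rot: [0.001, 0.172, 0.985, 0.0]
force: [0.1, -0.0, 6.0]
grip_width: 0.272
grip_force: 60.8
```

>>> servo_tool(
  commands=[
    [1,[0,0,-0.01],[0,0,0]],
    [1,[0,0,-0.025],[0,0,0]],
    [1,[0,0,-0.038],[0,0,0]],
    [1,[0,0,-0.038],[0,0,0]],
    [1,[0,0,-0.038],[0,0,0]],
    [1,[0,0,-0.03],[0,0,0]],
    [1,[0,0,-0.011],[0,0,0]],
    [1,[0,0,0],[0,0,0]],
  ],
)

```text
time_s: 3.82
eef_pos: [629.6, 227.5, 252.5]
ee_rot: [0.002, 0.172, 0.985, 0.001]
force: [-0.4, 0.5, -5.7]
grip_width: 0.271
grip_force: 60.2
```

>>> servo_tool(
  commands=[
    [1,[-0.004,-0.02,0],[0,0,0]],
    [1,[-0.008,-0.034,0],[0,0,0]],
    [1,[-0.008,-0.034,0],[0,0,0]],
    [1,[-0.008,-0.034,0],[0,0,0]],
    [1,[-0.008,-0.034,0],[0,0,0]],
    [1,[-0.008,-0.034,0],[0,0,0]],
    [1,[-0.008,-0.034,0],[0,0,0]],
    [1,[-0.004,-0.018,0],[0,0,-0.7]],
    [1,[0,0,0],[0,0,-0.7]],
    [1,[0,0,0],[0,0,0]],
  ],
)

```text
time_s: 4.65
eef_pos: [598.7, -20.3, 247.2]
ee_rot: [-0.002, 0.1, 0.995, 0.0]
force: [-0.3, 0.2, -7.4]
grip_width: 0.274
grip_force: 60.9
```

>>> servo_tool(
  commands=[
    [1,[0,0,0],[0,0,0]],
    [1,[0,0,0],[0,0,0]],
  ],
)

```text
time_s: 4.82
eef_pos: [599.3, -18.5, 248.3]
ee_rot: [-0.001, 0.1, 0.995, 0.0]
force: [-0.3, 0.3, -5.7]
grip_width: 0.269
grip_force: 60.9
```

```bash
cat > look.py <<'E'
from h import *
import sys
s=sense();print(s["eef_pos"],s["ee_rot"],s["time_s"],s["force"])
c=cam("wrist");save(c,sys.argv[1]);P=cloud(c);np.savez("/tmp/"+sys.argv[1],P=P,pix=c["pixels"])
from scipy.optimize import least_squares
z=P[:,:,2]; box=(P[:,:,0]>420)&(P[:,:,0]<680)&(P[:,:,1]>-260)&(P[:,:,1]<-80)
q=P[box&(z>85)&(z<130)&(P[:,:,0]>565)]
f=least_squares(lambda p:np.linalg.norm(q-p,axis=1)-20,[597,-170,98],loss="soft_l1")
print("ball",f.x.round(2),len(q),"rms",np.sqrt(np.mean(f.fun**2)).round(2),"zmax",q[:,2].max())
# tongue / fork / foot
for n,lo,hi,xm in(("cheeks",82,102,560),("tongue",55,76,640),("foot",3,15,700)):
    q=P[box&(z>lo)&(z<hi)&(P[:,:,0]<xm)]
    if len(q)<10: continue
    r=cv2.minAreaRect(q[:,:2].astype(np.float32));print(n,len(q),q.mean(0).round(1),np.percentile(q[:,2],[5,50,95]).round(1),np.round(r[0],1),np.round(r[1],1),round(r[2],1))
E
python3 look.py w2
```

```text
[599.29686518 -18.51064913 248.27243798] [-9.77341807e-04  1.00432535e-01  9.94943370e-01  2.02366362e-04] 4.8167 [-0.27155778  0.33531612 -5.69152189]
ball [ 599.43 -172.99   96.64] 1441 rms 0.56 zmax 117.95937664485484
cheeks 662 [ 501.  -153.3   88.1] [83.  88.9 90.7] [ 501.3 -153.1] [50.4 29.7] 79.0
tongue 6006 [ 539.7 -158.3   64.3] [60.7 63.1 70.8] [ 550.1 -162.6] [ 49.6 149.6] 78.5
foot 5709 [ 534.9 -135.3    8.2] [ 6.5  8.1 10.5] [ 528.2 -138.8] [211.  128.6] 19.0
```

View pics/w2.png

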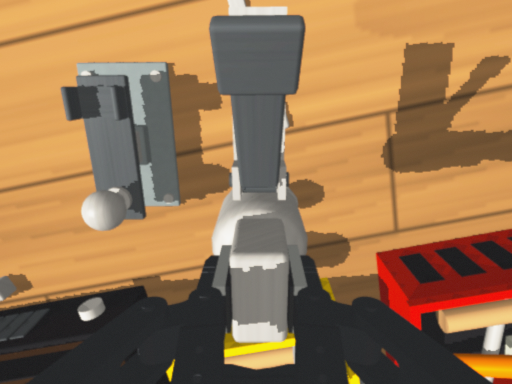

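Wrist view: the bracket ball is at (104,210) and the fork cheeks at (95,103). The head hangs straight in the grip. Next I'll measure the held head's pose relative to the tool.

```bash
cat > held.py <<'E'
from h import *
from scipy.spatial.transform import Rotation as R
import sys
def held(P,s):
    w,x,y,z=s["ee_rot"]; Q=(P-s["eef_pos"])@R.from_quat([x,y,z,w]).as_matrix() # tool coords
    Q=Q*[-1,1,-1] # coupler-like: x fwd, z up, y: tool y
    m=(abs(Q[:,:,1])<35)&(Q[:,:,0]<60)&(Q[:,:,0]>-140)&(Q[:,:,2]>-75)&(Q[:,:,2]<60)
    z=Q[:,:,2]
    for n,mm in(("tail",m&(Q[:,:,0]<-95)&(z<-20)),("lever",m&(Q[:,:,0]<-55)&(z>-15)),("head",m&(abs(Q[:,:,0])<40)&(z<0)),("ribtop",m&(abs(Q[:,:,0])<30)&(z>22)&(z<40)&(abs(Q[:,:,1])<14))):
        q=Q[mm]
        if len(q)<20: print(n,len(q));continue
        print(n,len(q),"x",np.percentile(q[:,0],[1,50,99]).round(1),"y",np.percentile(q[:,1],[1,50,99]).round(1),"z",np.percentile(q[:,2],[1,50,99]).round(1))
        if n in("lever","ribtop"):
            A=np.c_[q[:,0],q[:,1],np.ones(len(q))];p=np.linalg.lstsq(A,q[:,2],rcond=None)[0];r=cv2.minAreaRect(q[:,:2].astype(np.float32));print("  slopes",p.round(3),np.round(r[0],1),np.round(r[1],1),round(r[2],1))
if __name__=="__main__":
    held(np.load("/tmp/"+sys.argv[1]+".npz")["P"],sense())
E
python3 held.py w2
```

```text
tail 493 x [-120.2 -118.3 -116.4] y [-14.5  -1.6  12.8] z [-34.2 -32.4 -30.7]
lever 10057 x [-103.4  -89.1  -56.3] y [-14.   -0.5  12.6] z [ 2.4 31.7 41.2]
  slopes [-8.5600e-01 -7.0000e-03 -4.5389e+01] [-79.6  -0.5] [49.3 28.3] 0.7
head 4183 x [-39.5 -21.7   1. ] y [-24.9   0.3  25. ] z [-52.6 -15.7  -1.2]
ribtop 6391 x [-22.3  -5.2  20.3] y [-13.3   0.2  13.3] z [23.  31.1 38.3]
  slopes [5.7000e-02 2.0000e-03 3.1388e+01] [-0.5 -0. ] [28.  44.4] 89.8
```

Held head: level, centred to about 0.5 mm, underside 60.6 mm below the TCP. So the expected TCP heights are 145 at the keepers and 131 when home. I'll move over the ball.

>>> servo_tool(
  commands=[
    [1,[-0.0032,-0.0153,0],[0,0,0]],
    [1,[-0.007,-0.034,0],[0,0,0]],
    [1,[-0.007,-0.034,0],[0,0,0]],
    [1,[-0.007,-0.034,0],[0,0,0]],
    [1,[-0.005,-0.024,0],[0,0,0]],
    [1,[-0.002,-0.01,0.01],[0,0,0]],
    [1,[0,0,0.025],[0,0,0]],
    [1,[0,0,0.022],[0,0,0]],
    [1,[0,0,0.006],[0,0,0]],
    [1,[0,0,0],[0,0,0]],
  ],
)

```text
time_s: 5.7
eef_pos: [599.5, -172.6, 184.2]
ee_rot: [-0.002, 0.1, 0.995, 0.001]
force: [0.3, 0.6, -6.2]
grip_width: 0.272
grip_force: 60.9
```

>>> servo_tool(
  commands=[
    [1,[0,0,0],[0,0,0]],
    [1,[0,0,0],[0,0,0]],
    [1,[0,0,0],[0,0,0]],
  ],
)

```text
time_s: 5.95
eef_pos: [600.7, -173.7, 187.8]
ee_rot: [0.001, 0.1, 0.995, -0.0]
force: [0.1, 0.5, -6.0]
grip_width: 0.27
grip_force: 61.0
```

```bash
python3 - <<'E'
from h import *
s=sense();print(s["eef_pos"],s["ee_rot"],s["time_s"],s["force"])
b=cam("side");t=cam("top");f=lambda c,b:cv2.resize(c["pixels"][b[1]:b[3],b[0]:b[2],::-1],(400,400),interpolation=cv2.INTER_CUBIC)
cv2.imwrite("pics/s2.png",np.hstack([f(b,(195,60,315,180)),f(t,(250,110,350,210))]))
E
python3 look.py w3
```

```text
[ 600.71379931 -173.68045037  187.82919001] [ 1.20188431e-03  9.96781726e-02  9.95018891e-01 -4.72818653e-04] 5.95 [ 0.09642525  0.46152685 -6.02801947]
[ 600.47026767 -173.75373646  187.33796587] [ 8.04488732e-04  9.97815850e-02  9.95008992e-01 -3.05554991e-04] 6.05 [ 0.59442099  0.28252203 -6.6069694 ]
ball [ 586.44 -170.84  128.94] 7 rms 2.18 zmax 129.9870566206422
tongue 425 [ 554.9 -156.4   62.5] [60.9 62.7 63.8] [ 563.8 -166. ] [48.1 78.7] 78.8
foot 5658 [ 553.5 -161.6    8.4] [ 6.9  8.2 10.2] [ 540.5 -183.1] [174.7 181.7] 83.4
```

View pics/s2.png

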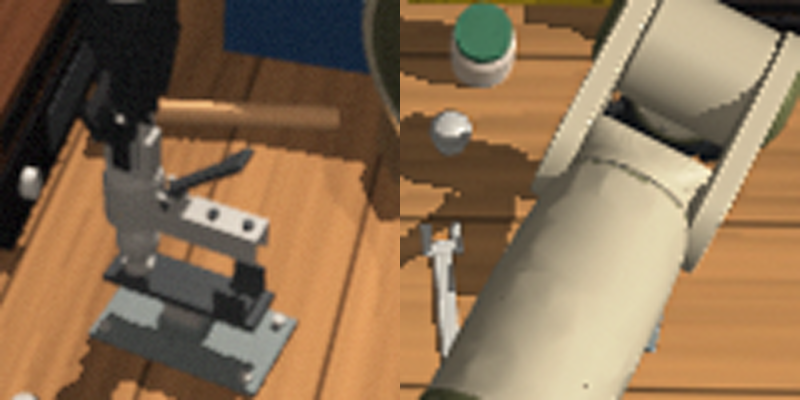

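The side view shows the head directly over the ball with the tail over the fork. I'll lower gently.

>>> servo_tool(
  commands=[
    [1,[0.0004,0.0003,0.004],[0,0,0]],
    [1,[0,0,0.004],[0,0,0]],
    [1,[0,0,0.004],[0,0,0]],
    [1,[0,0,0.004],[0,0,0]],
    [1,[0,0,0.004],[0,0,0]],
    [1,[0,0,0.004],[0,0,0]],
    [1,[0,0,0.003],[0,0,0]],
    [1,[0,0,0],[0,0,0]],
    [1,[0,0,0],[0,0,0]],
  ],
)

```text
time_s: 6.85
eef_pos: [599.8, -173.4, 159.2]
ee_rot: [-0.0, 0.1, 0.995, 0.0]
force: [0.5, 0.3, -6.0]
grip_width: 0.276
grip_force: 61.1
```

Ball entered the socket with no side force. I'll continue down to the keepers at about TCP 145.

>>> servo_tool(
  commands=[
    [1,[0,0,0.003],[0,0,0]],
    [1,[0,0,0.003],[0,0,0]],
    [1,[0,0,0.003],[0,0,0]],
    [1,[0,0,0.002],[0,0,0]],
    [1,[0,0,0.002],[0,0,0]],
    [1,[0,0,0.001],[0,0,0]],
    [1,[0,0,0],[0,0,0]],
    [1,[0,0,0],[0,0,0]],
  ],
)

```text
time_s: 7.52
eef_pos: [599.8, -173.4, 145.3]
ee_rot: [0.0, 0.1, 0.995, 0.0]
force: [0.2, 0.6, -6.9]
grip_width: 0.27
grip_force: 61.1
```

>>> servo_tool(
  commands=[
    [1,[0,0,0.001],[0,0,0]],
    [1,[0,0,0.001],[0,0,0]],
    [1,[0,0,0.001],[0,0,0]],
    [1,[0,0,0],[0,0,0]],
  ],
)

```text
time_s: 7.85
eef_pos: [600.1, -173.5, 142.4]
ee_rot: [0.001, 0.1, 0.995, -0.0]
force: [2.1, 0.0, -6.0]
grip_width: 0.27
grip_force: 61.1
```

>>> servo_tool(
  commands=[
    [1,[0,0,0.001],[0,0,0]],
    [1,[0,0,0.001],[0,0,0]],
    [1,[0,0,0],[0,0,0]],
  ],
)

```text
time_s: 8.1
eef_pos: [599.9, -173.5, 140.1]
ee_rot: [0.0, 0.1, 0.995, -0.0]
force: [2.9, -0.3, -7.2]
grip_width: 0.267
grip_force: 61.1
```

>>> servo_tool(
  commands=[
    [1,[0,0,0.001],[0,0,0]],
    [1,[0,0,0.001],[0,0,0]],
    [1,[0,0,0],[0,0,0]],
  ],
)

```text
time_s: 8.35
eef_pos: [599.6, -173.3, 137.6]
ee_rot: [-0.0, 0.1, 0.995, 0.0]
force: [2.5, 0.2, -9.0]
grip_width: 0.264
grip_force: 60.8
```

>>> servo_tool(
  commands=[
    [1,[0,0,0.001],[0,0,0]],
    [1,[0,0,0.001],[0,0,0]],
    [1,[0,0,0],[0,0,0]],
  ],
)

```text
time_s: 8.6
eef_pos: [599.5, -173.3, 135.7]
ee_rot: [-0.001, 0.1, 0.995, 0.0]
force: [0.9, 0.3, -9.2]
grip_width: 0.27
grip_force: 60.7
```

>>> servo_tool(
  commands=[
    [1,[0,0,0.001],[0,0,0]],
    [1,[0,0,0.001],[0,0,0]],
    [1,[0,0,0],[0,0,0]],
  ],
)

```text
time_s: 8.85
eef_pos: [599.6, -173.3, 133.8]
ee_rot: [-0.0, 0.1, 0.995, 0.0]
force: [2.1, -0.8, -9.7]
grip_width: 0.276
grip_force: 60.6
```

>>> servo_tool(
  commands=[
    [1,[0,0,0.001],[0,0,0]],
    [1,[0,0,0.001],[0,0,0]],
    [1,[0,0,0],[0,0,0]],
  ],
)

```text
time_s: 9.1
eef_pos: [599.7, -173.3, 132.0]
ee_rot: [-0.0, 0.1, 0.995, 0.0]
force: [0.5, 0.8, -8.0]
grip_width: 0.271
grip_force: 61.1
```

>>> servo_tool(
  commands=[
    [1,[0,0,0.001],[0,0,0]],
    [1,[0,0,0.001],[0,0,0]],
    [1,[0,0,0],[0,0,0]],
  ],
)

```text
time_s: 9.35
eef_pos: [599.9, -173.4, 131.1]
ee_rot: [0.0, 0.1, 0.995, -0.0]
force: [-2.9, 1.3, -0.0]
grip_width: 0.271
grip_force: 62.2
```

```bash
python3 look.py w4|tail -3; python3 held.py w4; python3 -c "
from rig import *;print(sense()['force'],sense()['eef_pos'])"
```

```text
cheeks 973 [ 504.5 -151.6   96.1] [88.7 98.4 99.9] [ 519.  -157.6] [50.4 75.5] 78.6
tongue 1954 [ 547.2 -162.1   62.9] [61.5 62.8 64.1] [ 532.6 -159.6] [ 48.8 113.6] 78.2
foot 9626 [ 537.1 -160.2    8.5] [ 6.9  8.2 12.7] [ 545.1 -162.3] [100.4 169.9] 79.0
tail 710 x [-125.3 -118.2  -95.6] y [-25.2   0.8  24.3] z [-69.5 -32.5 -30.7]
lever 10081 x [-103.3  -89.1  -56.3] y [-14.   -0.5  12.7] z [ 2.6 32.1 41.5]
  slopes [-8.5700e-01 -7.0000e-03 -4.4985e+01] [-79.6  -0.4] [49.1 28.1] 0.9
head 4724 x [-39.6 -21.9   1. ] y [-24.8   0.3  24.9] z [-69.4 -17.   -1.3]
ribtop 6396 x [-22.2  -5.2  20.3] y [-13.3   0.2  13.3] z [22.9 31.4 38.5]
  slopes [ 0.061 -0.    31.661] [-0.3 -0.2] [28.  44.9] 88.8
[-2.23722403  1.31777471  1.66478498] [ 599.88946147 -173.38404724  131.04755058]
```

Contact is starting at exactly the expected home height (131). I'll press slightly more to confirm the hard stop.

>>> servo_tool(
  commands=[
    [1,[0,0,0.0007],[0,0,0]],
    [1,[0,0,0],[0,0,0]],
    [1,[0,0,0],[0,0,0]],
  ],
)

```text
time_s: 9.65
eef_pos: [600.0, -173.4, 131.0]
ee_rot: [0.001, 0.1, 0.995, -0.0]
force: [-5.0, 2.8, 6.5]
grip_width: 0.274
grip_force: 63.1
```

>>> servo_tool(
  commands=[
    [1,[0,0,0.0007],[0,0,0]],
    [1,[0,0,0],[0,0,0]],
    [1,[0,0,0],[0,0,0]],
  ],
)

```text
time_s: 9.9
eef_pos: [600.0, -173.4, 130.9]
ee_rot: [0.001, 0.1, 0.995, -0.0]
force: [-6.0, 3.4, 11.0]
grip_width: 0.271
grip_force: 63.7
```

Hard stop: force rose to 11 N with no travel, so the ball is home. Release and rise.

>>> servo_tool(
  commands=[
    [1,[0,0,-0.001],[0,0,0]],
    [0,[0,0,0],[0,0,0]],
    [-0.4,[0,0,0],[0,0,0]],
    [-0.4,[0,0,0],[0,0,0]],
    [-0.4,[0,0,0],[0,0,0]],
    [-0.4,[0,0,0],[0,0,0]],
  ],
)

```text
time_s: 10.4
eef_pos: [599.9, -173.5, 129.9]
ee_rot: [0.0, 0.1, 0.995, -0.0]
force: [0.0, 0.4, 0.4]
grip_width: 0.698
grip_force: 0.0
```

>>> servo_tool(
  commands=[
    [-0.4,[0,0,-0.005],[0,0,0]],
    [-0.4,[0,0,-0.01],[0,0,0]],
    [-0.4,[0,0,-0.03],[0,0,0]],
    [-0.4,[0,0,-0.035],[0,0,0]],
    [1,[0,0,-0.02],[0,0,0]],
    [1,[0,0,0],[0,0,0]],
    [1,[0,0,0],[0,0,0]],
    [1,[0,0,0],[0,0,0]],
    [1,[0,0,0],[0,0,0]],
  ],
)

```text
time_s: 11.15
eef_pos: [599.4, -173.2, 228.7]
ee_rot: [-0.001, 0.1, 0.995, 0.0]
force: [0.6, -0.1, -1.1]
grip_width: 0.002
grip_force: 0.0
```

```bash
cat > chk.py <<'E'
from h import *
import sys
s=sense();print(s["eef_pos"],s["time_s"],s["force"],s["grip_width"])
c=cam("wrist");save(c,sys.argv[1]);P=cloud(c)
B=np.array([599.6,-173,0]);f=np.array([.98,-.1994,0]);l=np.array([.1994,.98,0])
Q=np.stack([(P-B)@f,(P-B)@l,P[:,:,2]],-1)
z=Q[:,:,2];X=Q[:,:,0];Y=Q[:,:,1]
for n,m in(("rib",(abs(X)<26)&(abs(Y)<16)&(z>157)&(z<172)),("tail",(X<-60)&(X>-125)&(abs(Y)<18)&(z>94)&(z<102)),("lever",(X<-60)&(X>-150)&(abs(Y)<18)&(z>104)&(z<185)&(z+0.9*X<110))):
    q=Q[m]
    if len(q)>20: print(n,len(q),np.percentile(q,[2,50,98],axis=0).round(1).tolist(),"dz/dx",np.polyfit(q[:,0],q[:,2],1).round(3),"yaw",np.polyfit(q[:,0],q[:,1],1).round(3))
E
python3 chk.py w5
```

```text
[ 599.37536682 -173.22471762  228.70258887] 11.15 [ 0.57254266 -0.09569016 -1.07531079] 0.0017230189820063178
rib 2001 [[-21.5, -11.7, 159.0], [-2.3, -0.4, 162.4], [19.8, 11.4, 163.8]] dz/dx [2.00000e-02 1.62261e+02] yaw [ 0.007 -0.154]
tail 594 [[-119.3, -15.0, 96.7], [-113.8, -0.4, 98.1], [-61.5, 12.7, 100.1]] dz/dx [6.0000e-03 9.8834e+01] yaw [0.036 2.975]
lever 2770 [[-103.0, -14.2, 138.1], [-87.8, -1.1, 161.5], [-61.6, 11.8, 171.5]] dz/dx [-0.838 87.017] yaw [ 0.012 -0.074]
```

View pics/w5.png

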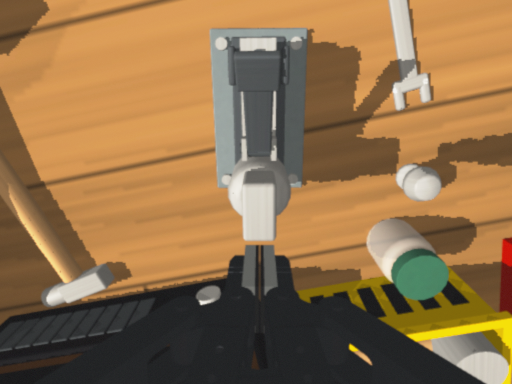

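The rib top is at 162.4 mm (underside 70.4, so home), the tail is level in the fork, and the lever pad is at x −87, z 161. With the fingers shut, I'll move over the pad.

>>> servo_tool(
  commands=[
    [1,[0.015,0,0],[0,0,0]],
    [1,[0.032,0,0],[0,0,0]],
    [1,[0.025,0,0.01],[0,0,0]],
    [1,[0.006,0,0.025],[0,0,0]],
    [1,[0,0,0.018],[0,0,0]],
    [1,[0,0,0],[0,0,0]],
    [1,[0,0,0],[0,0,0]],
  ],
)

```text
time_s: 11.78
eef_pos: [523.1, -157.8, 176.5]
ee_rot: [-0.001, 0.1, 0.995, 0.0]
force: [1.6, -0.3, 0.4]
grip_width: 0.002
grip_force: 0.0
```

>>> servo_tool(
  commands=[
    [1,[0,0,0.003],[0,0,0]],
    [1,[0,0,0.003],[0,0,0]],
    [1,[0,0,0.003],[0,0,0]],
    [1,[0,0,0.003],[0,0,0]],
    [1,[0,0,0],[0,0,0]],
  ],
)

```text
time_s: 12.2
eef_pos: [523.2, -157.8, 164.4]
ee_rot: [-0.0, 0.1, 0.995, 0.0]
force: [0.9, 0.2, -0.4]
grip_width: -0.003
grip_force: 0.0
```

>>> servo_tool(
  commands=[
    [1,[0.0011,0,0.002],[0,0,0]],
    [1,[0.0011,0,0.002],[0,0,0]],
    [1,[0.0011,0,0.002],[0,0,0]],
    [1,[0.0011,0,0.002],[0,0,0]],
    [1,[0.0011,0,0.002],[0,0,0]],
    [1,[0,0,0],[0,0,0]],
  ],
)

```text
time_s: 12.7
eef_pos: [517.7, -156.8, 154.8]
ee_rot: [-0.0, 0.1, 0.995, -0.0]
force: [0.1, -1.1, 1.3]
grip_width: 0.0
grip_force: 1.3
```

>>> servo_tool(
  commands=[
    [1,[0.0011,0,0.002],[0,0,0]],
    [1,[0.0011,0,0.002],[0,0,0]],
    [1,[0.0011,0,0.002],[0,0,0]],
    [1,[0.0011,0,0.002],[0,0,0]],
    [1,[0.0011,0,0.002],[0,0,0]],
    [1,[0,0,0],[0,0,0]],
  ],
)

```text
time_s: 13.2
eef_pos: [512.2, -155.6, 144.4]
ee_rot: [-0.0, 0.1, 0.995, 0.0]
force: [-0.8, 0.0, 1.9]
grip_width: 0.0
grip_force: 0.9
```

```bash
python3 chk.py w6
```

```text
[ 512.21478279 -155.58198218  144.44657064] 13.2 [-0.80534088  0.01974702  1.94829117] 0.00026360768471343933
tail 1512 [[-119.4, -14.7, 96.1], [-109.8, -1.1, 98.0], [-98.6, 12.3, 101.4]] dz/dx [4.3000e-02 1.0292e+02] yaw [ 0.004 -0.756]
lever 4945 [[-117.4, -13.8, 143.3], [-101.1, -0.5, 155.0], [-86.1, 12.3, 182.8]] dz/dx [  0.927 255.577] yaw [0.035 2.839]
```

View pics/w6.png

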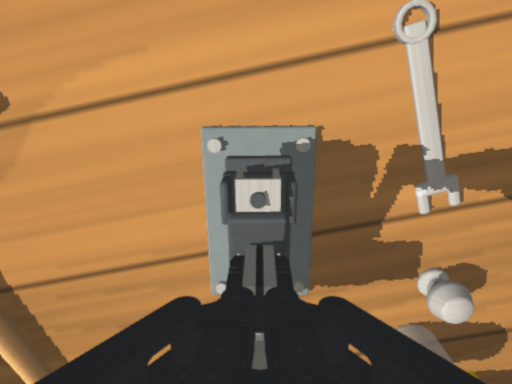

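The lever is following the fingers: the pad is at (258,230), already well down. Continue.

>>> servo_tool(
  commands=[
    [1,[0.001,0,0.002],[0,0,0]],
    [1,[0.001,0,0.002],[0,0,0]],
    [1,[0.001,0,0.002],[0,0,0]],
    [1,[0.001,0,0.002],[0,0,0]],
    [1,[0.001,0,0.002],[0,0,0]],
    [1,[0.001,0,0.002],[0,0,0]],
    [1,[0.001,0,0.002],[0,0,0]],
    [1,[0.001,0,0.002],[0,0,0]],
    [1,[0.001,0,0.002],[0,0,0]],
  ],
)

```text
time_s: 14.0
eef_pos: [504.1, -154.0, 126.8]
ee_rot: [0.001, 0.1, 0.995, -0.0]
force: [2.0, -1.3, 3.4]
grip_width: 0.0
grip_force: 1.7
```

>>> servo_tool(
  commands=[
    [1,[0.001,0,0.002],[0,0,0]],
    [1,[0.001,0,0.002],[0,0,0]],
    [1,[0.001,0,0.002],[0,0,0]],
    [1,[0.001,0,0.0015],[0,0,0]],
    [1,[0,0,0],[0,0,0]],
    [1,[0,0,0],[0,0,0]],
  ],
)

```text
time_s: 14.5
eef_pos: [499.3, -152.9, 119.0]
ee_rot: [-0.001, 0.1, 0.995, 0.0]
force: [0.4, -0.6, 1.2]
grip_width: 0.0
grip_force: 0.4
```

>>> servo_tool(
  commands=[
    [1,[0,0,0.001],[0,0,0]],
    [1,[0,0,0.001],[0,0,0]],
    [1,[0,0,0.001],[0,0,0]],
    [1,[0,0,0.001],[0,0,0]],
    [1,[0,0,0],[0,0,0]],
  ],
)

```text
time_s: 14.92
eef_pos: [499.5, -153.0, 115.1]
ee_rot: [-0.0, 0.1, 0.995, 0.0]
force: [-1.5, 0.5, 0.9]
grip_width: 0.003
grip_force: 0.7
```

>>> servo_tool(
  commands=[
    [1,[0,0,0.001],[0,0,0]],
    [1,[0,0,0],[0,0,0]],
    [1,[0,0,0],[0,0,0]],
  ],
)

```text
time_s: 15.17
eef_pos: [499.9, -153.1, 114.3]
ee_rot: [0.0, 0.1, 0.995, 0.0]
force: [-1.0, 0.1, 0.9]
grip_width: 0.001
grip_force: 0.4
```

>>> servo_tool(
  commands=[
    [1,[0,0,0.001],[0,0,0]],
    [1,[0,0,0],[0,0,0]],
    [1,[0,0,0],[0,0,0]],
  ],
)

```text
time_s: 15.42
eef_pos: [499.9, -153.1, 113.7]
ee_rot: [0.0, 0.1, 0.995, -0.0]
force: [-2.2, 1.4, 6.1]
grip_width: -0.001
grip_force: 2.9
```

>>> servo_tool(
  commands=[
    [1,[0,0,0.001],[0,0,0]],
    [1,[0,0,0],[0,0,0]],
    [1,[0,0,0],[0,0,0]],
  ],
)

```text
time_s: 15.67
eef_pos: [500.0, -153.2, 113.4]
ee_rot: [0.0, 0.1, 0.995, -0.0]
force: [-5.0, 2.3, 13.1]
grip_width: 0.004
grip_force: 6.6
```

>>> servo_tool(
  commands=[
    [1,[0,0,0.001],[0,0,0]],
    [1,[0,0,0],[0,0,0]],
    [1,[0,0,0],[0,0,0]],
  ],
)

```text
time_s: 15.92
eef_pos: [500.0, -153.2, 113.2]
ee_rot: [0.0, 0.1, 0.995, -0.0]
force: [-9.0, 3.0, 21.4]
grip_width: -0.0
grip_force: 10.3
```

Hard stop at the shut height (21 N, no travel). Retreat straight up and check.

>>> servo_tool(
  commands=[
    [1,[0,0,-0.003],[0,0,0]],
    [1,[0,0,-0.01],[0,0,0]],
    [1,[0,0,-0.025],[0,0,0]],
    [1,[0,0,-0.035],[0,0,0]],
    [1,[0,0,-0.035],[0,0,0]],
    [1,[-0.03,0,-0.02],[0,0,0]],
    [1,[-0.03,0,0],[0,0,0]],
    [1,[-0.02,0,0],[0,0,0]],
    [1,[0,0,0],[0,0,0]],
    [1,[0,0,0],[0,0,0]],
  ],
)

```text
time_s: 16.75
eef_pos: [578.5, -169.0, 238.9]
ee_rot: [-0.0, 0.1, 0.995, 0.0]
force: [0.1, 0.1, 0.4]
grip_width: -0.002
grip_force: 0.0
```

```bash
sed -i 's/(z+0.9\*X<110)/(z<135)/' chk.py; python3 chk.py w7
```

```text
[ 578.48712474 -168.9685692   238.85445743] 16.75 [0.13605415 0.13640376 0.41929292] -0.0022615470585578105
rib 1292 [[-21.8, -11.7, 158.6], [-7.9, -0.4, 162.3], [10.8, 11.6, 163.7]] dz/dx [2.90000e-02 1.62243e+02] yaw [ 0.011 -0.002]
tail 416 [[-101.5, -14.8, 96.8], [-82.8, 9.6, 98.2], [-61.4, 12.9, 99.5]] dz/dx [3.0000e-03 9.8411e+01] yaw [-0.033 -3.436]
lever 2554 [[-127.2, -13.8, 111.5], [-101.7, -1.3, 113.4], [-62.1, 11.4, 115.1]] dz/dx [-1.600e-02  1.118e+02] yaw [ 0.006 -0.483]
```

View pics/w7.png

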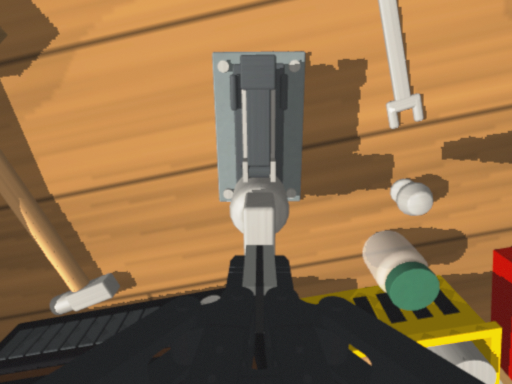

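The lever is level (pad at (258,70), about 114 mm high), the head is home and level, and the arm is clear.

```bash
python3 -c "
from rig import *;print(finish_job())"
```

```text
the job is handed in; nothing more can be done
None
```

The steel coupling head is parked on the bracket's ball, pushed fully home and then latched shut; it sits level and released, nothing else was touched, and I handed the job in at about 17 s.

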